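# Put the stray cedar ball back in its display cup

## Robot

A 6-joint arm with a two-finger parallel gripper is mounted at the origin on the work surface. World frame = base frame: x ahead of the robot, y to its left, z up, the work surface at z = 0. Lengths are in m, angles in degrees, forces in N, time in s.
With the tool pointing down it reaches from about 0.35 to 1 m from the base axis. Payload 7.1 kg.
Tool frame: the origin (TCP) lies on the centre line of the jaws, within the pads' length; the fingertips stand 17 mm ahead of it and the grasp point (between the pads) lies 2 mm behind it (env.tip_reach is the distance from the TCP to the fingertips, in m); z points along the fingers, y is the line along which they close (so a half turn about z gives the same grasp; the last joint's range is limited). The gripper opens to 85 mm and grips with 20 to 120 N. Pads are 22 mm wide; open, the fingers measure 114 mm over their backs; the gripper's body (76 mm by 85 mm) begins 54 mm behind the grasp point. The pads swing forward as they close: fully open they stand 13 mm farther back than shut.
Start: joints at [-73.396, 24.242, 93.386, -0, 62.372, -1.089], TCP at [0.19, -0.595, 0.248] pointing down, gripper open.
Joint ranges: [-172.04, 172.04], [-51.8, 120.97], [4.93, 147.93], [-75.15, 255.16], [6.16, 154.13], [-145.62, 145.62]. Speed limits (degrees/s): [136.94, 136.94, 172.46, 180, 180, 180].

## Interface

Orientations are given as [roll, pitch, yaw] about the fixed x, y, z axes, in that order (R = Rz(yaw) Ry(pitch) Rx(roll)).
In Python, from workcell import env gives the robot as it stands.
- The arm moves only by the tool jog_arm, never from a script. Its argument "targets" is one flat list of numbers, 7 for each row, row after row: the shift along the world's x, y, z in m, then the turn, a rotation vector about the world's x, y, z in degrees, then the opening, from -1 (shut) to 1 (fully open). A call has 1 to 12 rows; each row is the pose to reach, as a shift and turn from the pose commanded when the call began; what a row does not reach only later rows make up. A row lasts 1/12 s, in which the tool goes at most 41.7 mm and 7.16 degrees, less where a joint would pass 70% of its speed; a pose out of reach is approached as far as the arm can. A call with a gripper value outside its range is refused whole. The fingers move at their own pace and stop on an object; "grip_force" is the grip in N (left out, the last holds). Time passes only in rows, so rows that repeat a pose let the fingers close. It gives the time, the measured TCP pose, the force, the opening and the grip force at its end, in the units of the state.
- env.get_obs(): the state, without advancing time (a new reading comes with each control period).
- env.read_camera(name): name is "scene" or "side" or "wrist"; returns the picture (400x640x3 uint8, red, green, blue); there is no depth.
- env.camera_model(name): a dict with "fx", "fy", "cx", "cy" (pixels), "R" (3x3) and "t" (3): a world point X has camera coordinates R X + t; the wrist camera has in their place "mount" (4x4, takes a point from camera to tool coordinates, whose origin is the TCP and whose axes are the flange's). Camera axes: x right, y down, z forward; pixel columns grow to the right and rows downward; lengths in m; the calibration is good to about 2 mm. The wrist camera is an equidistant fisheye: a pixel r from the principal point sees the ray r / f radians off the axis. A picture is of the moment at which its call begins: read the wrist's pose just before it. camera_model takes no time and is no camera call.
- env.hand_in(): hands the job in; it is judged then, once.
Trained networks look in the newest picture that a camera, given by its name, has taken for a name from the list of things; names that differ only in an ending like _2 or _b are one class to them, and where a whole thing is asked for, a point or a joint stands for the part that bears it (a point fixed in the world has none). Each returns a list of dicts, best first, with "confidence" (0 to 1); they miss things now and then, are a little off and sometimes report something else, mostly with a low value. They report only what shows in the picture. A call takes as long as a camera call.
- env.boxes_of(camera, label): "bbox" ([centre column, centre row, width, height] in pixels, round what is visible of it).
The state is a dict: "time": time; "joints": joint angles; "joint_velocities": joint speeds; "effort": joint torques, N m; "eef_pos": TCP position; "eef_rot": TCP orientation; "wrist_force": force on the tool from outside, world axes, zero at the start; "moment": the same for the moment, N m; "gripper_width": finger opening in m; "gripper_force": force on a finger pad.
Only numpy, scipy, OpenCV 4.12 (cv2) and the standard library are available. Lean on these libraries where they do the work, as an engineer would, in place of code of your own. Each camera call takes 0.05 s, during which the arm holds its last target. There are 200 camera calls.

## Task

One red cedar ball has got loose on the counter display tray. Swing open the little brass gate of the empty bay, roll the ball along the tray (nudge it, do not pick it up) until it drops into that bay's empty pocket, then swing the gate fully shut again. Leave the other bay, its ball and everything around the tray as they are.

Things in the scene. Friction and masses are not known exactly. Their poses are not given: they have to be found in the camera images.
- tray: Pale wooden display tray fixed to the counter, long along its y; origin at counter level. Level deck 18 mm above the counter, x -120..120 mm, y -285..230 mm. Dark rim 10 mm wide, 10 mm above the deck, on both long sides and the -y end; back panel 47 mm above the deck at the +y end. Two bays at the +y end (centres x = -60 and +60, y = 170 mm): one empty, one with the dark ball; which is which varies.
- ball_center (a point): Centre of the loose red-brown cedar ball, hard, 70 mm diameter, 0.06 to 0.13 kg, lying on the tray's deck clear of the gates' swing. Centre 35 mm above the deck while on the deck, about 24.5 mm once in a pocket. It rolls freely and may roll on a little after a push.
- bay_empty_pocket (a point): Centre of the mouth of the empty bay's pocket, at deck height, axes parallel to the tray's. Round hole of 50 mm diameter; the ball sits on its edge, sunk 10 to 11 mm. The bay is 120 mm square about this point and flush with the deck; entered from its -y side, between its gate's hinge post (x = -53 mm) and the other bay's post (x = +67 mm) or the tray's rim (x = +60 mm).
- bay_full_pocket (a point): The same point of the other bay, which has the dark ball sitting in it.
- stock_ball_center (a point): Centre of the dark brown ball, 70 mm diameter, that sits in the other bay. Leave alone.
- gate_empty (a joint): Hinge of the empty bay's gate, rad. 0 = shut: the bar lies along the tray's +x across the entrance. Grows as the free end swings out towards the tray's -y (clockwise from above); 1.57 = bar along the tray's -y, entrance clear; stop at 1.75. Light friction (about 0.6 N at the knob); it stays where it is left. Starts up to 0.3 rad ajar.
- gate_empty_hinge (a point): On the vertical axis of that hinge, at bar height, 35 mm above the deck; it is 53 mm to -x and 50 mm to -y of the pocket centre (bay axes). The hinge post is 12 mm in diameter, its top 56 mm above the deck.
- gate_empty_knob (a point): Centre of the black knob of that gate, an upright cylinder 16 mm in diameter and 34 mm high (46 to 80 mm above the deck, this point at 63 mm) on the brass bar (8 mm thick, its axis 35 mm above the deck), 95 mm from the hinge axis; the bar ends 107 mm from the axis.
- gate_full (a joint): Hinge of the other bay's gate, an identical one, which stands shut (0). Leave alone.
- tin: Closed aluminium tin, 50 mm diameter, 32 mm high, origin at its underside; stands on the tray's deck in its -y, +x corner. Leave alone.
- mug: White mug, 82 mm wide, 95 mm high, origin at its underside; on the counter beside the tray.
- screwdriver: Screwdriver with an orange handle lying on the counter beyond the tray.
- tape: Roll of blue tape, 100 mm outside, 24 mm high, lying on the counter to the left of the robot, near the tray.
- card_reader: Black handheld card reader, 165 by 76 by 27 mm, lying on the counter to the robot's right of the tray.
- books: Two manuals piled up, 212 by 300 by 44 mm in all, on the counter to the robot's left of the tray.
- spool: Yellow spool, 60 mm diameter, 56 mm high, on the counter beyond the tray.

How it is judged:
By the outcome, as a careful person would: the job done as asked, in the order asked, and still so for the second after the job is handed in, with the robot touching nothing.
It also fails if it takes over 66 s, if anything falls off the work surface, if the arm or the gripper's body presses on something with over 40 N, if the wrist force passes 120 N, or if a joint passes its speed limit or range.

## Working session

There is one attempt and no reset: what is moved stays moved. The work goes in short steps, Python scripts to look and compute and a tool call to move; the robot and the scene stay as the last step left them, time stands still between calls to the robot, and variables do not carry over. Pictures are saved under pics/ and viewed, at most 10 in all, crops included, and the job is handed in when it is done.

Besides the shell and the picture viewer there is one more tool, called after ">>>" by a JSON object that holds its "name" and its "arguments". jog_arm: Moves the arm, as the interface text tells. Its arguments: {"type":"object","properties":{"targets":{"type":"array","items":{"type":"number"}},"grip_force":{"type":"number"}},"required":["targets"]}

```bash
mkdir -p pics; cat > h.py <<'E'
import numpy as np, cv2
from workcell import env
def ray(name,u,v):
    m=env.camera_model(name); R=np.array(m["R"]);t=np.array(m["t"])
    d=R.T@np.array([(u-m["cx"])/m["fx"],(v-m["cy"])/m["fy"],1]); return -R.T@t,d
def onz(name,u,v,z):
    o,d=ray(name,u,v); return o+d*(z-o[2])/d[2]
def proj(name,X):
    m=env.camera_model(name); c=np.array(m["R"])@np.array(X)+np.array(m["t"]); return np.array([m["fx"]*c[0]/c[2]+m["cx"],m["fy"]*c[1]/c[2]+m["cy"]])
def save(name,f,img=None):
    img=env.read_camera(name) if img is None else img
    cv2.imwrite("pics/"+f,img[:,:,::-1]); return img
E
python3 - <<'E'
from h import *
for c in("scene","side"):
    save(c,c+"0.png")
    o,_=ray(c,320,200);print(c,o.round(3))
    for l in("ball_center","stock_ball_center","gate_empty_knob","gate_empty","gate_full","tray","tin","mug","books"):
        print(l,[(np.round(b["bbox"]).tolist(),round(b["confidence"],2)) for b in env.boxes_of(c,l)[:3]])
E
```

```text
scene [ 1.64  -0.183  0.985]
ball_center []
stock_ball_center [([364.0, 199.0, 18.0, 15.0], 0.55), ([299.0, 260.0, 66.0, 6.0], 0.36)]
gate_empty_knob []
gate_empty [([353.0, 225.0, 6.0, 18.0], 0.48)]
gate_full []
tray [([309.0, 219.0, 168.0, 77.0], 0.62)]
tin [([243.0, 237.0, 19.0, 11.0], 0.51)]
mug [([179.0, 196.0, 29.0, 34.0], 0.94)]
books [([448.0, 188.0, 102.0, 52.0], 0.56)]
side [0.098 0.957 0.834]
ball_center [([338.0, 191.0, 22.0, 19.0], 0.85), ([286.0, 210.0, 20.0, 17.0], 0.38)]
stock_ball_center [([314.0, 239.0, 20.0, 23.0], 0.83)]
gate_empty_knob [([288.0, 211.0, 23.0, 18.0], 0.44)]
gate_empty [([293.0, 209.0, 26.0, 26.0], 0.63)]
gate_full [([321.0, 223.0, 32.0, 26.0], 0.71), ([289.0, 210.0, 26.0, 24.0], 0.57)]
tray [([317.0, 214.0, 140.0, 108.0], 0.64)]
tin [([268.0, 341.0, 127.0, 118.0], 0.67), ([337.0, 165.0, 13.0, 18.0], 0.41)]
mug [([401.0, 148.0, 29.0, 29.0], 0.89)]
books [([268.0, 342.0, 127.0, 117.0], 0.77), ([401.0, 151.0, 33.0, 30.0], 0.74)]
```

View pics/scene0.png

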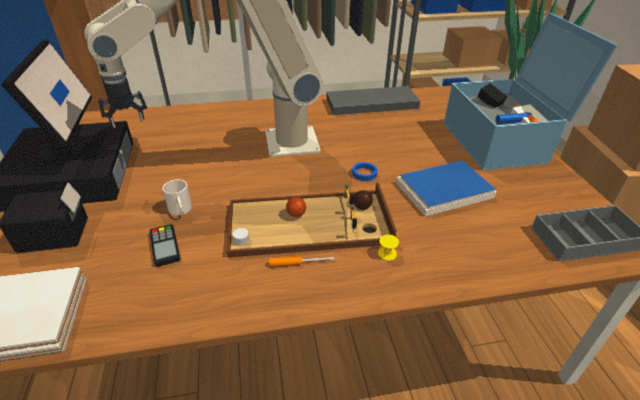

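View pics/side0.png

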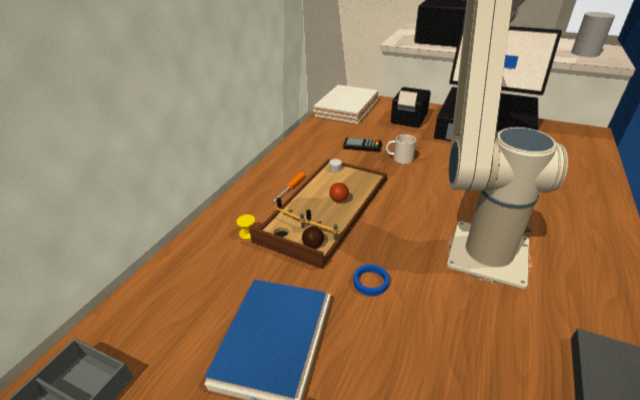

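The loose ball shows at (296,206) in the scene view and (339,192) in the side view. The dark ball is at (364,200) in the near (−x) bay. The empty pocket is at (370,229), in the far (+x) bay.

```bash
python3 - <<'E'
from h import *
for n,u,v,z in(("ball",296,206,.053),("c-y-x",229,203,.028),("c-y+x",231,253,.028),("pock",370,229,.018),("stock",364,200,.043),("tin",240,237,.034)): print(n,onz("scene",u,v,z).round(3))
for n,u,v,z in(("ball",339,192,.053),("pock",281,233,.018),("stock",313,238,.043),("tin",336,166,.034)): print(n,onz("side",u,v,z).round(3))
m=env.camera_model("wrist");print(m); print(env.get_obs()["eef_rot"],env.get_obs()["time"])
E
```

```text
ball [ 0.512 -0.052  0.053]
c-y-x [ 0.424 -0.279  0.028]
c-y+x [ 0.673 -0.277  0.028]
pock [0.631 0.178 0.018]
stock [0.508 0.189 0.043]
tin [ 0.612 -0.247  0.034]
ball [ 0.516 -0.055  0.053]
pock [0.62  0.182 0.018]
stock [0.502 0.188 0.043]
tin [ 0.605 -0.24   0.034]
{'fx': 309.70691628693146, 'fy': 309.70691628693146, 'cx': 321.92906085773205, 'cy': 197.34282616378638, 'mount': array([[-1.32629811e-03, -9.46022515e-01, -3.24098197e-01,
         8.34902458e-02],
       [ 9.99999094e-01, -1.32877101e-03, -2.13668608e-04,
         6.53095401e-05],
       [-2.28516975e-04, -3.24098187e-01,  9.46023421e-01,
        -1.25157432e-01],
       [ 0.00000000e+00,  0.00000000e+00,  0.00000000e+00,
         1.00000000e+00]])}
[ 1.79998607e+02 -1.11175027e-03  1.76965158e+01] 1.0
```

>>> {"name": "jog_arm", "arguments": {"targets": [0.02,0.04,0.01,0,0,7,1,0.04,0.08,0.02,0,0,14,1,0.06,0.12,0.03,0,0,21,1,0.08,0.16,0.04,0,0,28,1,0.1,0.19,0.05,0,0,35,1,0.12,0.22,0.06,0,0,42,1,0.14,0.25,0.07,0,0,48,1,0.16,0.285,0.08,0,0,54,0.5,0.18,0.32,0.08,0,0,60,0,0.2,0.35,0.08,0,0,65,0,0.22,0.385,0.08,0,0,70,0,0.24,0.42,0.08,0,0,72,0]}}

```text
time: 2.0
eef_pos: [0.4306, -0.1737, 0.3288]
eef_rot: [179.9, 0.0, 89.9]
wrist_force: [-0.0, -0.7, -0.7]
gripper_width: 0.0424
gripper_force: 0.0
```

>>> {"name": "jog_arm", "arguments": {"targets": [0.02,0.03,0,0,0,0,0,0.04,0.06,0,0,0,0,0,0.06,0.09,0,0,0,0,0,0.08,0.12,0,0,0,0,0,0.09,0.14,0,0,0,0,0,0.1,0.16,0,0,0,0,0,0.1,0.16,0,0,0,0,0,0.1,0.16,0,0,0,0,0,0.1,0.16,0,0,0,0,0,0.1,0.16,0,0,0,0,0]}}

```text
time: 2.83
eef_pos: [0.5295, -0.0162, 0.3283]
eef_rot: [-180.0, 0.0, 89.6]
wrist_force: [-0.5, -0.0, -0.3]
gripper_width: 0.0426
gripper_force: 0.0
```

```bash
cat >> h.py <<'E'
from scipy.spatial.transform import Rotation as Ro
def wpose():
    o=env.get_obs(); T=np.eye(4);T[:3,:3]=Ro.from_euler("xyz",o["eef_rot"],degrees=True).as_matrix();T[:3,3]=o["eef_pos"]
    m=env.camera_model("wrist"); return T@np.array(m["mount"]),m
def wonz(u,v,z,P=None):
    C,m=P or wpose(); dx,dy=u-m["cx"],v-m["cy"]; r=np.hypot(dx,dy)+1e-9; th=r/m["fx"]
    d=C[:3,:3]@np.array([np.sin(th)*dx/r,np.sin(th)*dy/r,np.cos(th)]); o=C[:3,3]; return o+d*(z-o[2])/d[2]
def wproj(X,P=None):
    C,m=P or wpose(); c=C[:3,:3].T@(np.array(X)-C[:3,3]); r=np.hypot(c[0],c[1])+1e-9; th=np.arctan2(r,c[2])
    return np.array([m["cx"]+m["fx"]*th*c[0]/r,m["cy"]+m["fx"]*th*c[1]/r])
E
python3 - <<'E'
from h import *
o=env.get_obs();print(o["eef_pos"],o["eef_rot"],o["gripper_width"],o["time"],env.tip_reach)
save("wrist","w1.png")
for l in("ball_center","stock_ball_center","gate_empty_knob","gate_empty","tin"):
    print(l,[(np.round(b["bbox"],1).tolist(),round(b["confidence"],2)) for b in env.boxes_of("wrist",l)[:3]])
E
```

```text
[ 0.52951064 -0.01622523  0.32833385] [-1.79989161e+02  1.10591854e-02  8.96416036e+01] 0.04255492972368943 2.8333 0.017
ball_center [([312.5, 186.2, 52.3, 49.6], 0.9), ([392.4, 57.3, 96.5, 22.5], 0.2)]
stock_ball_center [([300.8, 18.9, 54.3, 32.7], 0.68)]
gate_empty_knob [([394.5, 56.5, 89.3, 24.5], 0.97)]
gate_empty [([392.8, 55.5, 96.1, 27.5], 0.6), ([312.6, 185.4, 56.6, 48.3], 0.44), ([361.4, 294.1, 11.2, 24.1], 0.22)]
tin [([363.1, 294.0, 11.3, 22.4], 0.73)]
```

View pics/w1.png

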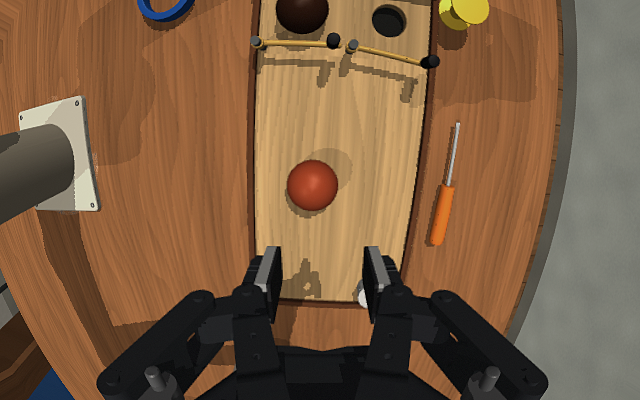

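The wrist view shows the ball at (312,185), the pocket at (389,21), the empty gate's post at (352,45) and its knob at (430,62), ajar. The other gate's post is at (257,42) and its knob at (334,40).

```bash
cat >> h.py <<'E'
from scipy.optimize import least_squares
def t2w(p,X): 
    c,s=np.cos(p[2]),np.sin(p[2]); return np.array([p[0]+c*X[0]-s*X[1],p[1]+s*X[0]+c*X[1],X[2]])
def w2t(p,X):
    c,s=np.cos(p[2]),np.sin(p[2]); a,b=X[0]-p[0],X[1]-p[1]; return np.array([c*a+s*b,-s*a+c*b,X[2]])
E
python3 - <<'E'
from h import *
P=wpose()
F=[((60,170,18),(389,21)),((7,120,74),(352,44)),((-113,120,74),(256.5,41)),((-18,120,98),(333.5,39))]
F=[(np.array(a)/1000,np.array(b)) for a,b in F]
r=least_squares(lambda p:np.concatenate([wproj(t2w(p,a),P)-b for a,b in F]),[.56,.01,0]);p=r.x
print("tray",p[:2].round(4),np.degrees(p[2]).round(2),"res",r.fun.round(1))
for a,n in(((-.12,-.285,.028),"c1"),((.12,-.285,.028),"c2")): print(n,wproj(t2w(p,a),P).round(0))
for n,u,v,z in(("ball",312.5,185.5,.053),("knob",430,61,.098),("pocket",389,21,.018)):
    w=wonz(u,v,z,P);print(n,w.round(4),w2t(p,w).round(4))
for n,X in(("hinge",(.007,.12,.053)),("pocket",(.06,.17,.018))): print(n,t2w(p,X).round(4))
k=w2t(p,wonz(430,61,.098,P))-[.007,.12,0];print("gate",np.arctan2(-k[1],k[0]),np.hypot(*k[:2]))
np.save("p.npy",p)
E
```

```text
tray [0.5543 0.0116] -3.6 res [ 0.3 -0.2  1.7  0.2 -2.1 -0.2  0.1  0.2]
c1 [258. 300.]
c2 [395. 305.]
ball [ 0.5167 -0.0527  0.053 ] [-0.0335 -0.0665  0.053 ]
knob [0.6564 0.1124 0.098 ] [0.0955 0.1071 0.098 ]
pocket [0.6245 0.1771 0.018 ] [0.0596 0.1696 0.018 ]
hinge [0.5688 0.1309 0.053 ]
pocket [0.6249 0.1775 0.018 ]
gate 0.14517637145410572 0.08948780543147927
```

>>> {"name": "jog_arm", "arguments": {"targets": [0.025,0.025,-0.015,0,0,-3,0.2,0.05,0.05,-0.03,0,0,-3.2,0.2,0.075,0.075,-0.05,0,0,-3.2,0.2,0.1,0.1,-0.08,0,0,-3.2,0.2,0.12,0.12,-0.11,0,0,-3.2,0.2,0.13,0.127,-0.14,0,0,-3.2,0.2,0.13,0.127,-0.16,0,0,-3.2,0.2,0.13,0.127,-0.16,0,0,-3.2,0.2,0.13,0.127,-0.16,0,0,-3.2,0.2]}}

```text
time: 3.88
eef_pos: [0.6591, 0.1113, 0.1671]
eef_rot: [-179.8, 0.0, 86.5]
wrist_force: [-0.4, -0.7, -0.4]
gripper_width: 0.0515
gripper_force: 0.0
```

```bash
python3 - <<'E'
from h import *
o=env.get_obs();print(o["eef_pos"],o["eef_rot"],o["gripper_width"],o["time"])
save("wrist","w2.png");P=wpose();p=np.load("p.npy")
for X in((.007,.12,.074),(.06,.17,.018),(.101,.1063,.098)): print(X,wproj(t2w(p,X),P).round(0))
print(wproj((.6564,.1124,.098),P))
E
```

```text
[0.6591097  0.111313   0.16713056] [-1.79820449e+02  4.15941217e-02  8.64894859e+01] 0.051511255514683094 3.8833
(0.007, 0.12, 0.074) [204. 190.]
(0.06, 0.17, 0.018) [278. 118.]
(0.101, 0.1063, 0.098) [324. 219.]
[316.52611241 218.45872813]
```

View pics/w2.png

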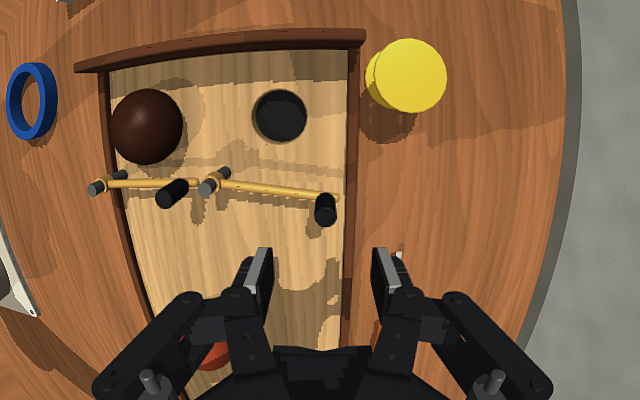

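The knob's top is at (326,217), the post at (207,187) and the pocket at (280,116). All three lie within 3 px of the tray model. The next moves go down and grip the knob gently.

>>> {"name": "jog_arm", "arguments": {"targets": [0.004,0.002,-0.03,0,0,0,0.2,0.004,0.002,-0.06,0,0,0,0.2,0.004,0.002,-0.081,0,0,0,0.2,0.004,0.002,-0.081,0,0,0,-0.2,0.004,0.002,-0.081,0,0,0,-0.5,0.004,0.002,-0.081,0,0,0,-0.8,0.004,0.002,-0.081,0,0,0,-0.8,0.004,0.002,-0.081,0,0,0,-0.8,0.004,0.002,-0.081,0,0,0,-0.8], "grip_force": 20}}

```text
time: 4.68
eef_pos: [0.6615, 0.1138, 0.0896]
eef_rot: [-179.7, 0.0, 86.5]
wrist_force: [-11.8, 2.2, 4.2]
gripper_width: 0.015
gripper_force: 21.4
```

>>> {"name": "jog_arm", "arguments": {"targets": [-0.004,-0.012,0,0,0,0,-0.8,-0.009,-0.0243,0,0,0,0,-0.8,-0.0156,-0.0358,0,0,0,0,-0.8,-0.0238,-0.0463,0,0,0,0,-0.8,-0.0333,-0.0555,0,0,0,0,-0.8,-0.0441,-0.0633,0,0,0,0,-0.8,-0.0558,-0.0695,0,0,0,0,-0.8,-0.0682,-0.074,0,0,0,0,-0.8,-0.0812,-0.0768,0,0,0,0,-0.8,-0.0944,-0.0777,0,0,0,0,-0.8,-0.1076,-0.0768,0,0,0,0,-0.8,-0.1076,-0.0768,0,0,0,0,-0.8]}}

```text
time: 5.68
eef_pos: [0.5562, 0.036, 0.0901]
eef_rot: [179.8, 0.0, 86.5]
wrist_force: [-1.1, -6.7, 0.4]
gripper_width: 0.0156
gripper_force: 20.8
```

>>> {"name": "jog_arm", "arguments": {"targets": [0,0,0,0,0,0,-0.3,0,0,0,0,0,0,0.1,0,0,0.0,0,0,0,0.1,0,0,0.03,0,0,0,0.1,0,0,0.06,0,0,0,0.1,0,-0.01,0.09,0,0,0,0.3,-0.01,-0.03,0.1,0,0,0,0.6,-0.025,-0.055,0.1,0,0,0,1,-0.038,-0.075,0.1,0,0,0,1,-0.038,-0.09,0.1,0,0,0,1,-0.038,-0.09,0.1,0,0,0,1,-0.038,-0.09,0.1,0,0,0,1]}}

```text
time: 6.68
eef_pos: [0.5191, -0.0536, 0.1878]
eef_rot: [179.9, -0.0, 86.4]
wrist_force: [0.9, -0.4, -0.2]
gripper_width: 0.0853
gripper_force: 0.0
```

```bash
cat >> h.py <<'E'
def chk(f,view=True):
    o=env.get_obs();print(o["eef_pos"].round(4),o["eef_rot"].round(1),round(o["gripper_width"],4),round(o["time"],2))
    P=wpose();save("wrist",f);p=np.load("p.npy")
    for l in("ball_center","gate_empty_knob"): print(l,[(np.round(b["bbox"],1).tolist(),round(b["confidence"],2)) for b in env.boxes_of("wrist",l)[:2]])
    b=env.boxes_of("wrist","ball_center")
    if b: w=wonz(*b[0]["bbox"][:2],.053,P);print("ball w",w.round(4),"tray",w2t(p,w).round(4))
    return P,p
E
python3 -c "
from h import *
P,p=chk('w3.png')
print(wproj(t2w(p,(.007,.12,.074)),P))"
```

```text
[ 0.5191 -0.0536  0.1878] [179.9  -0.   86.4] 0.0853 6.68
ball_center [([316.8, 192.5, 79.4, 76.6], 0.56)]
gate_empty_knob [([366.9, 49.1, 21.0, 98.3], 0.87)]
ball w [ 0.5145 -0.0544  0.053 ] tray [-0.0355 -0.0683  0.053 ]
[370.80116921 -30.12700567]
```

View pics/w3.png

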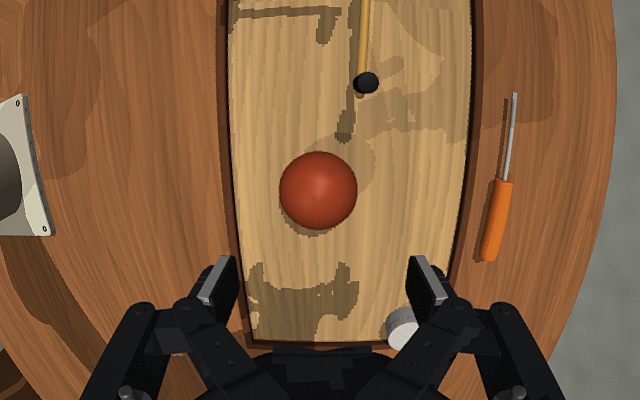

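The ball is centred at (318,190) and the gate is fully open, with its knob at (366,83). I'll straddle the ball with open fingers and herd it towards tray +x.

>>> {"name": "jog_arm", "arguments": {"targets": [-0.004,0,-0.03,0,0,0,1,-0.004,0,-0.06,0,0,0,1,-0.004,0,-0.09,0,0,0,1,-0.004,0,-0.115,0,0,0,1,-0.004,0,-0.136,0,0,0,1,-0.004,0,-0.136,0,0,0,1]}}

```text
time: 7.38
eef_pos: [0.512, -0.0521, 0.0477]
eef_rot: [-179.6, -0.0, 86.6]
wrist_force: [-0.9, 0.5, -0.3]
gripper_width: 0.0854
gripper_force: 0.0
```

>>> {"name": "jog_arm", "arguments": {"targets": [0.004,0,0,0,0,0,1,0.009,-0.001,0,0,0,0,1,0.015,-0.001,0,0,0,0,1,0.021,-0.001,0,0,0,0,1,0.027,-0.002,0,0,0,0,1,0.033,-0.002,0,0,0,0,1,0.039,-0.002,0,0,0,0,1,0.045,-0.003,0,0,0,0,1,0.051,-0.003,0,0,0,0,1,0.057,-0.004,0,0,0,0,1,0.063,-0.004,0,0,0,0,1,0.069,-0.004,0,0,0,0,1]}}

```text
time: 8.38
eef_pos: [0.5839, -0.0573, 0.0512]
eef_rot: [-180.0, -0.0, 86.5]
wrist_force: [0.1, -0.3, -0.3]
gripper_width: 0.0857
gripper_force: 0.0
```

```bash
python3 -c "
from h import *
P,p=chk('w4.png')"
```

```text
[ 0.5839 -0.0573  0.0512] [-180.    -0.    86.5] 0.0857 8.38
ball_center [([306.1, 278.7, 148.5, 143.6], 0.72)]
gate_empty_knob [([212.8, 52.2, 74.5, 103.1], 0.92)]
ball w [ 0.5764 -0.0565  0.053 ] tray [ 0.0263 -0.0666  0.053 ]
```

>>> {"name": "jog_arm", "arguments": {"targets": [0.006,0,0,0,0,0,1,0.012,-0.001,0,0,0,0,1,0.018,-0.001,0,0,0,0,1,0.024,-0.002,0,0,0,0,1,0.029,-0.002,0,0,0,0,1,0.033,-0.002,0,0,0,0,1,0.033,-0.002,0,0,0,0,1,0.03,-0.002,0,0,0,0,1,0.029,-0.002,0,0,0,0,1,0.028,-0.002,0,0,0,0,1,0.028,-0.002,0,0,0,0,1,0.028,-0.002,0,0,0,0,1]}}

```text
time: 9.58
eef_pos: [0.6111, -0.0592, 0.0514]
eef_rot: [-180.0, -0.0, 86.5]
wrist_force: [-0.4, 0.3, -0.3]
gripper_width: 0.0853
gripper_force: 0.0
```

```bash
python3 -c "
from h import *
P,p=chk('w5.png')"
```

```text
[ 0.6111 -0.0592  0.0514] [-180.    -0.    86.5] 0.0853 9.58
ball_center []
gate_empty_knob [([146.1, 54.0, 93.9, 107.9], 0.94)]
```

View pics/w5.png

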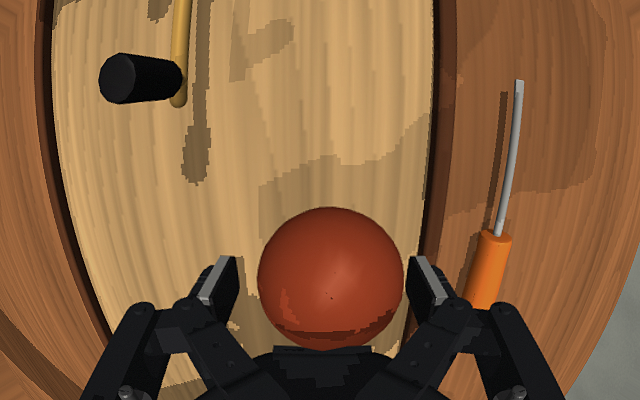

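The ball is at (331,279), roughly centred between the fingers. I'll back off behind it and narrow the fingers to a V.

>>> {"name": "jog_arm", "arguments": {"targets": [0.001,-0.015,0,0,0,0,1,0,-0.03,0,0,0,0,1,0,-0.045,0,0,0,0,1,-0.001,-0.06,0,0,0,0,0.6,-0.001,-0.062,0,0,0,0,0.2,-0.001,-0.062,0,0,0,0,-0.05,-0.001,-0.062,0,0,0,0,-0.05,-0.001,-0.062,0,0,0,0,-0.05]}}

```text
time: 10.45
eef_pos: [0.6102, -0.1211, 0.0513]
eef_rot: [-180.0, -0.0, 86.5]
wrist_force: [0.2, -0.7, 0.1]
gripper_width: 0.0403
gripper_force: 0.0
```

```bash
python3 -c "
from h import *
P,p=chk('w6.png')
print('tcp tray',w2t(p,env.get_obs()['eef_pos']))"
```

```text
[ 0.6102 -0.1211  0.0513] [-180.    -0.    86.5] 0.0403 10.45
ball_center [([323.6, 149.4, 176.3, 176.1], 0.83)]
gate_empty_knob []
ball w [ 0.6147 -0.0597  0.053 ] tray [ 0.0648 -0.0673  0.053 ]
tcp tray [ 0.06430427 -0.12844952  0.05131873]
```

>>> {"name": "jog_arm", "arguments": {"targets": [0,0.004,0,0,0,0,-0.05,0,0.009,0,0,0,0,-0.05,0.001,0.015,0,0,0,0,-0.05,0.001,0.021,0,0,0,0,-0.05,0.001,0.028,0,0,0,0,-0.05,0.002,0.035,0,0,0,0,-0.05,0.002,0.042,0,0,0,0,-0.05,0.002,0.049,0,0,0,0,-0.05,0.003,0.056,0,0,0,0,-0.05,0.003,0.063,0,0,0,0,-0.05,0.003,0.07,0,0,0,0,-0.05,0.004,0.077,0,0,0,0,-0.05]}}

```text
time: 11.65
eef_pos: [0.6142, -0.0435, 0.0513]
eef_rot: [-180.0, -0.0, 86.5]
wrist_force: [0.4, -0.2, 0.3]
gripper_width: 0.0404
gripper_force: 0.0
```

```bash
python3 -c "
from h import *
P,p=chk('w7.png')
print('tcp tray',w2t(p,env.get_obs()['eef_pos']))"
```

```text
[ 0.6142 -0.0435  0.0513] [-180.    -0.    86.5] 0.0404 11.65
ball_center [([320.5, 201.8, 169.7, 165.1], 0.66), ([143.9, 77.2, 93.5, 152.3], 0.34)]
gate_empty_knob [([144.8, 78.2, 90.4, 154.5], 0.73)]
ball w [ 0.616  -0.0044  0.053 ] tray [ 0.0626 -0.0121  0.053 ]
tcp tray [ 0.06349002 -0.05169427  0.05131123]
```

>>> {"name": "jog_arm", "arguments": {"targets": [0,0.004,0,0,0,0,-0.05,0,0.01,0,0,0,0,-0.05,0.001,0.017,0,0,0,0,-0.05,0.001,0.025,0,0,0,0,-0.05,0.001,0.033,0,0,0,0,-0.05,0.002,0.041,0,0,0,0,-0.05,0.002,0.049,0,0,0,0,-0.05,0.002,0.057,0,0,0,0,-0.05,0.003,0.065,0,0,0,0,-0.05,0.003,0.073,0,0,0,0,-0.05,0.003,0.081,0,0,0,0,-0.05,0.004,0.089,0,0,0,0,-0.05]}}

```text
time: 12.85
eef_pos: [0.6182, 0.0456, 0.0513]
eef_rot: [-180.0, 0.0, 86.5]
wrist_force: [-0.1, 0.6, -0.4]
gripper_width: 0.0404
gripper_force: 0.0
```

>>> {"name": "jog_arm", "arguments": {"targets": [0,0.007,0,0,0,0,-0.05,0,0.014,0,0,0,0,-0.05,0.001,0.021,0,0,0,0,-0.05,0.001,0.028,0,0,0,0,-0.05,0.001,0.035,0,0,0,0,-0.05,0.002,0.042,0,0,0,0,-0.05,0.002,0.049,0,0,0,0,-0.05,0.002,0.056,0,0,0,0,-0.05,0.003,0.063,0,0,0,0,-0.05,0.003,0.07,0,0,0,0,-0.05,0.003,0.077,0,0,0,0,-0.05,0.004,0.082,0,0,0,0,-0.05]}}

```text
time: 13.85
eef_pos: [0.6222, 0.1277, 0.0513]
eef_rot: [-180.0, -0.0, 86.5]
wrist_force: [0.8, 0.6, -0.6]
gripper_width: 0.0407
gripper_force: 0.0
```

```bash
python3 -c "
from h import *
P,p=chk('w8.png')
print('tcp tray',w2t(p,env.get_obs()['eef_pos']))"
```

```text
[0.6222 0.1277 0.0513] [-180.    -0.    86.5] 0.0407 13.85
ball_center [([313.0, 166.2, 168.2, 160.3], 0.64)]
gate_empty_knob [([213.2, 316.6, 35.0, 125.6], 0.55)]
ball w [0.6219 0.1823 0.053 ] tray [0.0568 0.1747 0.053 ]
tcp tray [0.06068289 0.11932577 0.05128336]
```

View pics/w8.png

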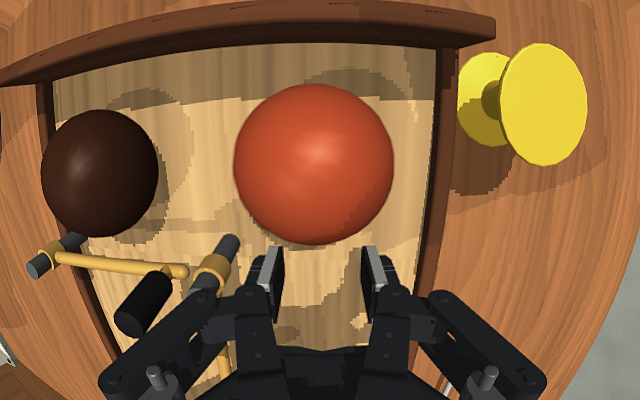

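The ball sits at (313,165) over the pocket and the fingers are clear of it. Next: up, back to the knob, and confirm.

>>> {"name": "jog_arm", "arguments": {"targets": [0,-0.01,0,0,0,0,-0.05,-0.001,-0.015,0.03,0,0,0,-0.05,-0.001,-0.015,0.06,0,0,0,-0.05,-0.001,-0.015,0.09,0,0,0,-0.05,-0.011,-0.03,0.11,0,0,0,0.1,-0.031,-0.055,0.115,0,0,0,0.2,-0.051,-0.08,0.115,0,0,0,0.2,-0.065,-0.091,0.115,0,0,0,0.2,-0.065,-0.091,0.115,0,0,0,0.2,-0.065,-0.091,0.115,0,0,0,0.2]}}

```text
time: 14.88
eef_pos: [0.5569, 0.0344, 0.1666]
eef_rot: [180.0, 0.0, 86.4]
wrist_force: [0.0, 0.8, -0.2]
gripper_width: 0.0509
gripper_force: 0.0
```

```bash
python3 -c "
from h import *
P,p=chk('w9.png')
b=env.boxes_of('wrist','ball_center')
if b: print('sunk',w2t(p,wonz(*b[0]['bbox'][:2],.0425,P)))
print(wproj((.5562,.036,.098),P))"
```

```text
[0.5569 0.0344 0.1666] [180.    0.   86.4] 0.0509 14.88
ball_center [([394.6, 32.4, 89.9, 60.7], 0.74)]
gate_empty_knob [([322.3, 154.2, 27.6, 148.5], 0.95)]
ball w [0.6209 0.1653 0.053 ] tray [0.0569 0.1576 0.053 ]
sunk [0.05929772 0.15986127 0.0425    ]
[320.81654283 218.87796988]
```

View pics/w9.png

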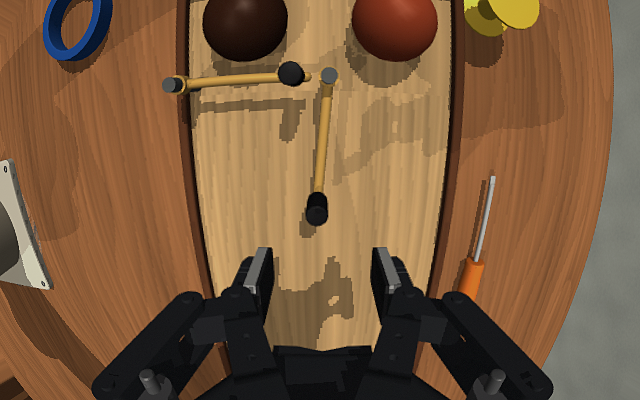

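The red ball sits level with the dark one in its pocket, its lower edge at row 62 against 61. The gate knob's top is at (317,214). I'll grip the knob and swing the gate shut.

>>> {"name": "jog_arm", "arguments": {"targets": [-0.002,0.002,-0.03,0,0,0,0.2,-0.002,0.002,-0.06,0,0,0,0.2,-0.002,0.002,-0.078,0,0,0,0.2,-0.002,0.002,-0.078,0,0,0,-0.2,-0.002,0.002,-0.078,0,0,0,-0.5,-0.002,0.002,-0.078,0,0,0,-0.8,-0.002,0.002,-0.078,0,0,0,-0.8,-0.002,0.002,-0.078,0,0,0,-0.8,-0.002,0.002,-0.078,0,0,0,-0.8], "grip_force": 20}}

```text
time: 15.88
eef_pos: [0.556, 0.0381, 0.0891]
eef_rot: [179.9, -0.0, 86.5]
wrist_force: [1.0, 2.7, -2.2]
gripper_width: 0.015
gripper_force: 21.3
```

>>> {"name": "jog_arm", "arguments": {"targets": [0.0126,-0.0009,0,0,0,0,-0.8,0.0258,0,0,0,0,0,-0.8,0.0388,0.0028,0,0,0,0,-0.8,0.0512,0.0073,0,0,0,0,-0.8,0.0629,0.0135,0,0,0,0,-0.8,0.0737,0.0213,0,0,0,0,-0.8,0.0832,0.0305,0,0,0,0,-0.8,0.0914,0.041,0,0,0,0,-0.8,0.098,0.0525,0,0,0,0,-0.8,0.103,0.0647,0,0,0,0,-0.8,0.106,0.0768,0,0,0,0,-0.8,0.106,0.0768,0,0,0,0,-0.8]}}

```text
time: 16.88
eef_pos: [0.662, 0.1175, 0.0888]
eef_rot: [179.9, -0.0, 86.6]
wrist_force: [-2.3, 0.3, 6.1]
gripper_width: 0.0154
gripper_force: 22.4
```

>>> {"name": "jog_arm", "arguments": {"targets": [0.001,0.003,0,0,0,0,-0.8,0.001,0.006,0,0,0,0,-0.8,0.001,0.008,0,0,0,0,-0.8,0.001,0.01,0,0,0,0,-0.8,0.001,0.0115,0,0,0,0,-0.8,0.001,0.0115,0,0,0,0,-0.8]}}

```text
time: 17.38
eef_pos: [0.6628, 0.1257, 0.0888]
eef_rot: [179.9, 0.0, 86.5]
wrist_force: [-1.8, -4.7, 4.9]
gripper_width: 0.0152
gripper_force: 22.4
```

>>> {"name": "jog_arm", "arguments": {"targets": [0,0.002,0,0,0,0,-0.8,0,0.004,0,0,0,0,-0.8,0,0.004,0,0,0,0,-0.8,0,0.004,0,0,0,0,-0.8]}}

```text
time: 17.72
eef_pos: [0.6628, 0.1267, 0.0886]
eef_rot: [180.0, 0.2, 86.5]
wrist_force: [-1.5, -16.6, 6.0]
gripper_width: 0.015
gripper_force: 22.5
```

The hard stop is reached: 1 mm of motion raised the force to 16.6 N. I'll release and retreat upwards.

>>> {"name": "jog_arm", "arguments": {"targets": [0,-0.002,0,0,0,0,-0.8,0,-0.002,0,0,0,0,-0.4,0,-0.002,0,0,0,0,-0.2,0,-0.002,0,0,0,0,-0.2,0,-0.002,0.02,0,0,0,-0.2,0,-0.002,0.05,0,0,0,-0.1,0,-0.03,0.08,0,0,0,0,0,-0.06,0.11,0,0,0,0,0,-0.08,0.12,0,0,0,0,0,-0.08,0.12,0,0,0,0,0,-0.08,0.12,0,0,0,0]}}

```text
time: 18.63
eef_pos: [0.6628, 0.0497, 0.209]
eef_rot: [179.9, -0.0, 86.4]
wrist_force: [0.2, 0.2, -0.9]
gripper_width: 0.0424
gripper_force: 0.0
```

```bash
python3 -c "
from h import *
P,p=chk('w10.png')
for X in((.007,.12,.074),(.102,.12,.098),(-.018,.12,.098),(.06,.17,.0425)): print(X,wproj(t2w(p,X),P).round(0))"
```

```text
[0.6628 0.0497 0.209 ] [179.9  -0.   86.4] 0.0424 18.63
ball_center [([271.8, 52.3, 77.7, 73.0], 0.74), ([155.9, 66.2, 62.5, 64.7], 0.66)]
gate_empty_knob [([270.7, 106.1, 112.2, 20.4], 0.82)]
ball w [0.6262 0.1761 0.053 ] tray [0.0615 0.1687 0.053 ]
(0.007, 0.12, 0.074) [208. 109.]
(0.102, 0.12, 0.098) [317. 106.]
(-0.018, 0.12, 0.098) [170. 114.]
(0.06, 0.17, 0.0425) [272.  53.]
```

View pics/w10.png

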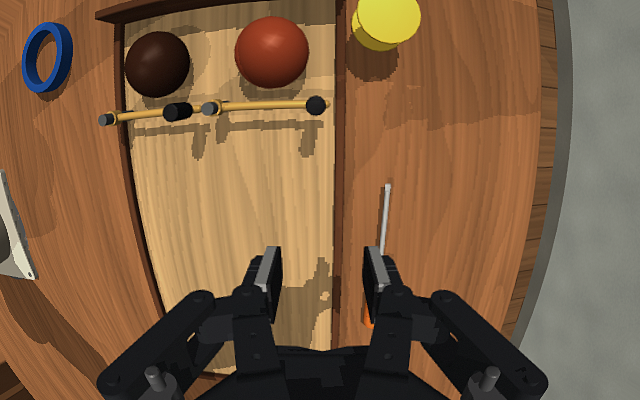

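The empty gate's knob is at (316,105), against (317,106) predicted for shut. The ball is at (272,52), against (272,53) predicted for seated in the pocket. The dark ball and the other gate are unmoved.

```bash
python3 -c "
from workcell import env
print(env.hand_in())"
```

```text
the job is handed in; nothing more can be done
None
```

The gate was opened, the red ball rolled into its pocket, the gate swung shut to its stop, and the job handed in at about 19 s; the last picture showed the other bay undisturbed.

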